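# Drop the eccentric cam to its low point and seat the coin lock slide

### The job

The coin lock on the bench has its cover off: with a fingertip, push the upright tab of the cam lever round until the cam's low side faces the roller of the brass slide (the lever then points straight away from the slide), and only after that push the slide forward along its rail, by the back of its upright push plate, until its shoulder is fully home against the housing. Only push: do not pinch the lever tab or the push plate between the fingers, and do not move the tokens, key, cup or other loose things on the bench. Finish with the hand clear.

Things in the scene. Friction and masses are not known exactly. Their poses are not given: they have to be found in the camera images.
- lock: Open coin lock on an aluminium plate fixed to the bench. Origin: plate underside centre. +x: along the rail, the slide's forward direction; z up. Plate 290 x 130 mm, top 10 mm above the bench. Rail x -135 to -5 mm, 24 mm high, rear stop (x -141) 28 mm high. Dark sheet-steel housing, cover off, x -5 to 134 mm, 110 mm wide, walls 44 mm high; front wall (outer face x -5) is slotted for the slide's nose.
- cam_pivot (a point): Point on the cam's vertical axis, 54 mm above the bench (level with the lever's top), 75 mm forward of the lock's origin, on the rail's centre line. The cam is a bright steel disc of 56 mm diameter inside the housing, its centre 14 mm off the axis on the lever's side, 22 to 32 mm above the bench.
- cam (a joint): Turn of cam and lever about the vertical axis, rad, growing anticlockwise from above; no stops; stiff (0.30 N m, about 5 N at the tab), stays where left. 0: the cam's high side and the lever both point at the slide and block it. +3.14 or -3.14: low point, the low side faces the roller, the lever points straight away from the slide. Starts within 1.4 of 0, either side.
- lever_tab (a point): Centre of the upright tab on the cam lever, 70 mm above the bench, 62 mm from the cam axis. Plain blade 24 mm along the lever, 8 mm thick, 54 to 86 mm above the bench; the lever is a flat bar 16 mm wide, top at 54 mm, ending 74 mm from the axis. Push a flat side of the blade along the circle about the axis. In its sweep nothing else is above 44 mm but the hub (59 mm).
- slide (a joint): Travel of the brass slide, m, growing forward (lock +x). 0: fully back; 0.045: fully home, shoulder against the housing (rigid stop). Starts at 0 to 0.012. Friction about 3 N, light damping, no spring: stays where left. With the cam's high side towards it, it is blocked at about 0.018; it goes home only with the cam within about 0.45 rad of its low point.
- push_face (a point): Centre, 55 mm above the bench, of the rear face of the slide's upright brass push plate: 60 mm wide, 8 mm thick, 20 to 72 mm above the bench, square to the rail; push it here, forwards. It is 108 mm behind the lock's origin when fully back. In front of it the slide's block is 50 mm long, 44 mm wide, 41 mm high.
- shoulder (a point): Front face of the slide's shoulder flange (56 mm wide), 30 mm above the bench, on the centre line; at home it meets the housing's front wall.
- coin_cup: Blue enamel cup, 72 mm across, 62 mm high, loose; origin at the centre of its underside. Leave alone.
- token_a: Steel token, 28 mm across, 4 mm thick, lying on the bench plate beside the rail; origin at the centre of its underside. Leave alone.
- token_b: Steel token, 28 mm across, 4 mm thick, lying on the bench; origin at the centre of its underside. Leave alone.
- key: Copper key, 58 mm long, 4 mm thick, lying on the bench; origin at the centre of its bow ring. Leave alone.
- screwdriver: Screwdriver with a wooden handle, 190 mm long, 26 mm thick, lying on the bench; origin at the middle of its length. Leave alone.
- cover: The housing's flat dark steel cover, 139 x 110 x 4 mm, lying on the bench; origin at the centre of its underside. Leave alone.
- screw_tray: Dark steel tray of screws, 85 x 65 x 24 mm, on the bench; origin at the centre of its underside. Leave alone.

How it is judged (in metres and radians):
On the way, in this order (a step that is already met when the one before it is completed fails the run):
1. the cam is at its low point, lever straight away from the slide, while the slide has not yet been pushed (within 6 mm of its start) (x of lever_tab in the frame of lock above 0.1 m and y of lever_tab in the frame of lock between -0.018 and 0.018 m and distance of push_face from where it was at the start of the episode below 0.006 m), for 0.3 s.
2. the slide is fully home with the cam at its low point (x of lever_tab in the frame of lock above 0.1 m and y of lever_tab in the frame of lock between -0.018 and 0.018 m and value of joint slide above 0.043 m), for 0.2 s.
At the end, for the whole second after the job is handed in: The slide is home within 2 mm, the lever points straight away from the slide (tab centre within 18 mm of the rail's centre line, about 17 degrees), slide and cam at rest, and every loose thing is within 15 mm of where it lay (all of step 2 and velocity of joint slide below 0.005 m/s and velocity of joint cam between -0.05 and 0.05 rad/s and distance of each of coin_cup, token_a, token_b, key, screwdriver, cover, screw_tray from where it was at the start of the episode below 0.015 m); the robot touches nothing.
It fails at once if the slide is pushed forward (more than 6 mm) while the cam is off its low point (lever more than about 23 degrees off) (distance of push_face from where it was at the start of the episode above 0.006 m and not (x of lever_tab in the frame of lock above 0.1 m and y of lever_tab in the frame of lock between -0.024 and 0.024 m)).
It fails at once if the lever tab is pinched (both its sides pressed at once) (contact force between the fingers and cam_c0 above 2 N and contact force between the fingers and cam_c1 above 2 N).
It fails at once if the slide's push plate is pinched (both its sides pressed at once) (contact force between the fingers and slide_c0 above 2 N and contact force between the fingers and slide_c1 above 2 N).
It fails at once if a token, the key, the cup or another loose thing is moved more than 15 mm or picked up (distance of any of coin_cup, token_a, token_b, key, screwdriver, cover, screw_tray from where it was at the start of the episode above 0.015 m).
It also fails if it takes over 58 s, if anything falls off the work surface, if the arm or the gripper's body presses on something with over 40 N, if the wrist force passes 120 N, or if a joint passes its speed limit or range.

### The arm

A 6-joint arm with a two-finger parallel gripper is mounted at the origin on the work surface. World frame = base frame: x ahead of the robot, y to its left, z up, the work surface at z = 0. Lengths are in mm, angles in rad, forces in N, time in s.
With the tool pointing down it reaches from about 350 to 875 mm from the base axis. Payload 4.2 kg.
Tool frame: the origin (TCP) lies on the mounting face of the last link; the fingertips stand 173 mm ahead of it and the grasp point (between the pads) lies 155 mm ahead of it (tcp_to_grasp is the distance from the TCP to the grasp point, in mm); z points along the fingers, y is the direction in which the jaws open and shut (so a half turn about z gives the same grasp; the last joint's range is limited). The gripper opens to 85 mm and grips with 20 to 120 N. Pads are 22 mm wide; open, the fingers measure 114 mm over their backs; the gripper's body (76 mm by 85 mm) begins 54 mm behind the grasp point. The pads swing forward as they close: fully open they stand 13 mm farther back than shut.
Start: joints at [0.259, 0.385, 0.008, 0, -1.194, -0.259], TCP at [624.98, 0.025, 404.712] pointing down, gripper open.
Joint ranges: [-3.14, 3.14], [-1.21, 2.06], [-1.07, 1.41], [-3.16, 2.05], [-2.99, -0.16], [-3.1, 3.1]. Speed limits (rad/s): [2.79, 2.79, 3.14, 3.14, 3.14, 3.14].

### API

Orientations are given as a unit quaternion [x, y, z, w].
In Python, from bench import * gives the robot as it stands. The module is installed in compiled form; this text tells all that it offers.
- The arm moves only by the tool apply_moves, never from a script. Its arguments are lists of equal length, an entry for each row: "fingers": the closure, from 0 (fully open) to 1 (shut); "dp": the shift along the world's x, y, z in cm, a list of three; "yaw": the turn about the world's z in degrees. A call has 1 to 10 rows; each row is the pose to reach, as a shift and turn from the pose measured when the call began; what a row does not reach only later rows make up. A row lasts 1/10 s, in which the tool goes at most 50 mm and 8.59 degrees, less where a joint would pass 70% of its speed; a pose out of reach is approached as far as the arm can. A call with a gripper value outside its range is refused whole. The fingers move at their own pace and stop on an object; the grip force is fixed at half the most. Time passes only in rows, so rows that repeat a pose let the fingers close. It gives the time, the measured TCP pose, the force and the opening at its end, in the units of the state.
- read_state(): the state, without advancing time (a new reading comes with each control period).
- get_image(name): name is "scene" or "side" or "wrist"; returns a dict with "color" (400x640x3 uint8, blue, green, red), "mtx" (3x3 intrinsics, pixels), "camera_from_world" (4x4, takes a point from world to camera coordinates); the wrist camera has in their place "tool_from_camera" (4x4, takes a point from camera to tool coordinates, whose origin is the TCP and whose axes are the flange's). Camera axes: x right, y down, z forward; pixel columns grow to the right and rows downward; lengths in mm; the calibration is good to about 2 mm. A picture is of the moment at which its call begins: read the wrist's pose just before it. There is no depth.
- job_done(): hands the job in, once; it reports no verdict.
The state is a dict: "clock": time; "joints": joint angles; "joint_vel": joint speeds; "joint_efforts": joint torques, N m; "position": TCP position; "ee_rot": TCP orientation; "contact_force": force on the tool from outside, world axes, zero at the start; "wrist_torque": the same for the moment, N m; "gripper_width": finger opening in mm.
Only numpy, scipy, OpenCV 4.12 (cv2) and the standard library are available. Lean on these libraries where they do the work, as an engineer would, in place of code of your own. Each camera call takes 0.05 s, during which the arm holds its last target. There are 200 camera calls.

## Working session

There is one attempt and no reset: what is moved stays moved. The work goes in short steps, Python scripts to look and compute and a tool call to move; the robot and the scene stay as the last step left them, time stands still between calls to the robot, and variables do not carry over. Pictures are saved under pics/ and viewed, about 8 in all and at most 12, crops included, and the job is handed in when it is done.

Besides the shell and the picture viewer there is one more tool, called after "Call:" as a command line: name --pt "numbers of a row" for each row, then --argument value for the rest. apply_moves: Moves the arm, as the interface text tells. Its arguments: {"type":"object","properties":{"fingers":{"type":"array","items":{"type":"number"}},"dp":{"type":"array","items":{"type":"array","items":{"type":"number"}}},"yaw":{"type":"array","items":{"type":"number"}}},"required":["fingers","dp","yaw"]}

```bash
mkdir -p pics; cat > h.py <<'E'
from bench import *
import numpy as np, cv2
def ray(im,u,v,z):
    T=im["camera_from_world"];R,t=T[:3,:3],T[:3,3]
    c=-R.T@t; d=R.T@np.linalg.inv(im["mtx"])@np.array([u,v,1.])
    return c+d*(z-c[2])/d[2]
def proj(im,P):
    T=np.array(im["camera_from_world"]);p=np.atleast_2d(P)@T[:3,:3].T+T[:3,3]
    q=p@np.array(im["mtx"]).T; return q[:,:2]/q[:,2:]
E
python3 - <<'E'
from h import *
import pickle
s=read_state();print(s)
d={}
for n in("scene","side"):
    d[n]=get_image(n);cv2.imwrite(f"pics/{n}0.png",d[n]["color"])
    T=d[n]["camera_from_world"];print(n,-T[:3,:3].T@T[:3,3],T[2,:3])
pickle.dump(d,open("im0.pkl","wb"))
E
```

```text
{'clock': 0.0, 'joints': array([ 2.58610329e-01,  3.85592288e-01,  6.65428393e-03, -4.62946298e-04,
       -1.19401697e+00, -2.58621880e-01]), 'joint_vel': array([ 0.00091853, -0.00152288, -0.00236032,  0.00075508,  0.00137914,
       -0.00047661]), 'joint_efforts': array([-9.55001960e-04, -3.92286408e+01,  1.88399577e+01,  4.18616563e+00,
       -4.72148502e-03,  8.27910434e-07]), 'position': array([6.24810833e+02, 4.23952237e-02, 4.03616087e+02]), 'ee_rot': array([-0.70704188,  0.70717082,  0.00072861, -0.00082483]), 'contact_force': array([0.13616278, 0.79585954, 1.53122346]), 'wrist_torque': array([-0.00410475, -0.01023269,  0.09352492]), 'gripper_width': 85.38022991777417}
scene [1292.83110541   72.54616341  864.46532547] [-0.67889407 -0.08593035 -0.72919052]
side [ 409.55641682 -838.00917005 1035.63109051] [ 0.09808207  0.63792315 -0.76382849]
```

View pics/scene0.png

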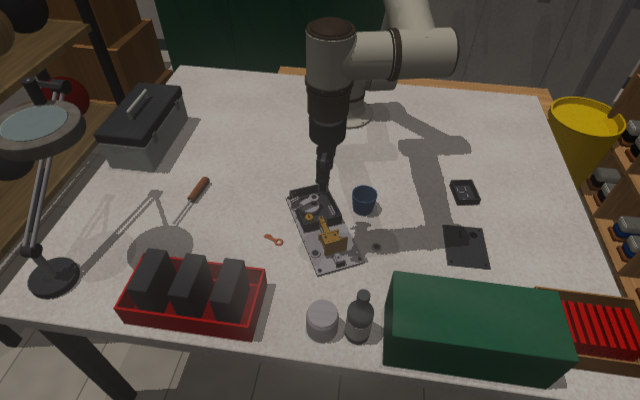

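View pics/side0.png

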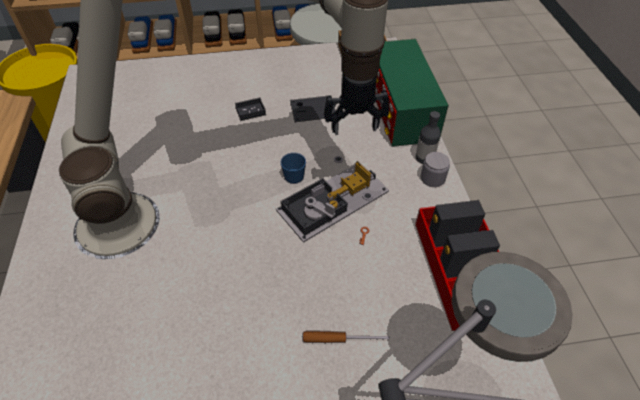

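The lock sits around (325,230) in the scene view and (333,200) in the side view, with the slide on the side away from the robot. The housing is toward the robot. I'll enlarge both.

```bash
python3 - <<'E'
from h import *
import pickle
d=pickle.load(open("im0.pkl","rb"))
a=d["side"]["color"][150:245,265:400];b=d["scene"]["color"][175:280,275:375]
cv2.imwrite("pics/side1.png",cv2.resize(a,None,fx=5.8,fy=5.8,interpolation=cv2.INTER_CUBIC))
cv2.imwrite("pics/scene1.png",cv2.resize(b,None,fx=5.6,fy=5.6,interpolation=cv2.INTER_CUBIC))
E
```

```text
(no output)
```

View pics/side1.png

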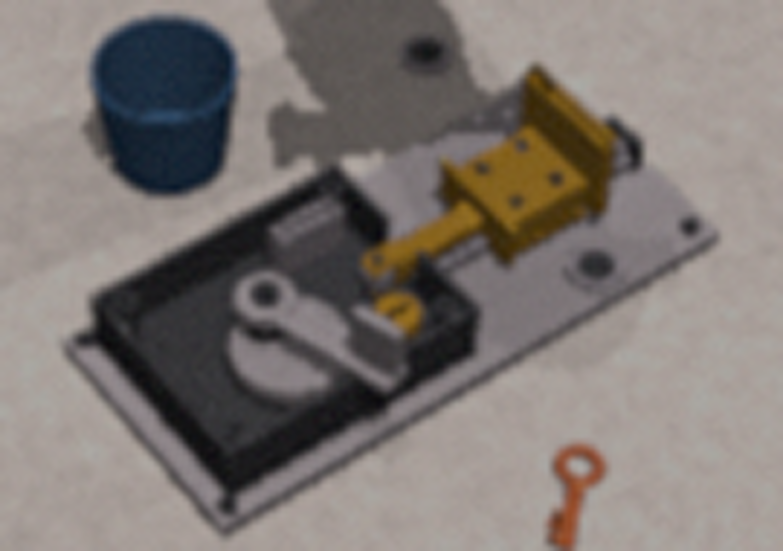

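View pics/scene1.png

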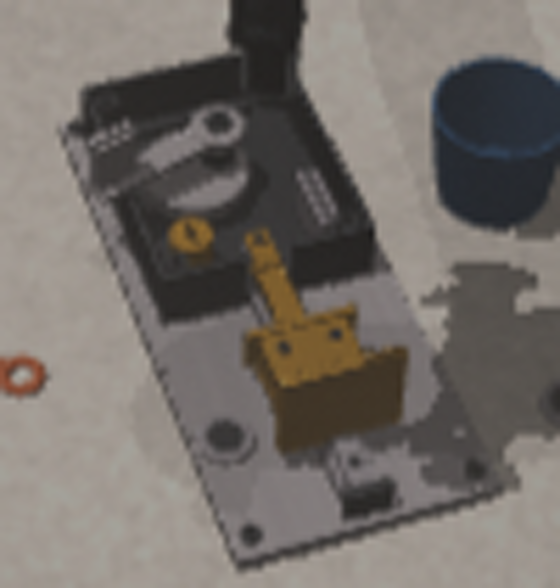

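Lever is on the key (+y) side, cam about -1 rad by eye. The slide heads toward the robot. I'll fit the lock pose from both views.

```bash
cat > fit.py <<'E'
from h import *
import pickle
from scipy.optimize import least_squares
d=pickle.load(open("im0.pkl","rb"))
S=[("p",145,65,10,222,522),("p",145,-65,10,66,345),("p",-145,65,10,718,236),("h",75,0,59,268,293),
   ("s",-108,-30,72,543,68),("s",-108,30,72,614,130),("t",0,0,86,381,322)]
C=[("p",-145,65,10,240,560),("p",-145,-65,10,515,487),("p",145,65,10,65,130),("h",75,0,59,220,123),("s",-108,30,72,272,388),("s",-108,-30,72,408,348),
   ("w",-5,55,44,160,290),("w",-5,-55,44,372,230)]
C[-2:]=[]
def loc(q,k,x,y,z):
    if k=="s": x+=q[3]
    if k=="t": x,y=75-62*np.cos(q[4]),-62*np.sin(q[4])
    c,s=np.cos(q[2]),np.sin(q[2])
    return np.array([q[0]+c*x-s*y,q[1]+s*x+c*y,z])
def res(q):
    r=[]
    for n,L,f,o in(("side",S,5.8,(265,150)),("scene",C,5.6,(275,175))):
        for k,x,y,z,u,v in L:
            r.append(proj(d[n],loc(q,k,x,y,z))[0]-((np.array([u,v])+.5)/f-.5+o))
    return np.array(r)
if __name__=="__main__":
    r=least_squares(lambda q:res(q).ravel(),[650,0,2.8,5,-1.],x_scale=[10,10,.1,5,.1],loss="soft_l1")
    q=r.x;print(q.round(3));print(res(q).round(1).tolist())
    np.save("q.npy",q)
    for nm,a in(("pivot",("h",75,0,54)),("tab",("t",0,0,70)),("push",("s",-108,0,55)),("tabgoal",("h",137,0,70))):print(nm,loc(q,*a).round(1))
E
python3 fit.py
```

```text
[577.756  -8.815   3.619   6.779  -1.294]
[[0.4, 1.0], [-0.4, -1.0], [1.0, -0.7], [-0.1, -0.3], [-1.4, -0.7], [0.5, 1.8], [-0.3, -0.3], [-0.1, 0.8], [-1.6, 0.1], [-0.8, -1.1], [-0.0, -0.4], [2.0, -0.5], [0.2, 0.6]]
pivot [511.1 -43.3  54. ]
tab [553.6 -88.5  70. ]
push [667.7  37.7  55. ]
tabgoal [456.1 -71.8  70. ]
```

```bash
cat >> h.py <<'E'
from scipy.spatial.transform import Rotation as Ro
def wrist():
    s=read_state();im=get_image("wrist")
    W=np.eye(4);W[:3,:3]=Ro.from_quat(s["ee_rot"]).as_matrix();W[:3,3]=s["position"]
    im["camera_from_world"]=np.linalg.inv(W@im["tool_from_camera"]);return im,s
def overlay(im,q,name,crop=None,f=1):
    c=im["color"].copy();f=int(f)
    c=cv2.resize(c,None,fx=f,fy=f,interpolation=cv2.INTER_CUBIC)
    import fit
    def L(pts,col):
        p=proj(im,[fit.loc(q,*a) for a in pts]);p=((p+.5)*f-.5).astype(np.int32);cv2.polylines(c,[p],True,col,1,cv2.LINE_AA)
    L([("p",x,y,10) for x,y in((-145,-65),(-145,65),(145,65),(145,-65))],(0,255,0))
    L([("p",x,y,44) for x,y in((-5,-55),(-5,55),(134,55),(134,-55))],(255,255,0))
    L([("s",-108,-30,72),("s",-108,30,72),("s",-100,30,72),("s",-100,-30,72)],(0,0,255))
    a=q[4];e=np.array([-np.cos(a),-np.sin(a)]);n=np.array([-e[1],e[0]])
    L([("h",*(np.array([75,0])+e*r+n*w),86) for r,w in((50,-4),(74,-4),(74,4),(50,4))],(255,0,255))
    L([("h",75+8*np.cos(t),8*np.sin(t),59) for t in np.arange(0,6.28,.5)],(255,0,255))
    if crop: x0,y0,x1,y1=[k*f for k in crop];c=c[y0:y1,x0:x1]
    cv2.imwrite(name,c)
E
python3 - <<'E'
from h import *
import pickle
im,s=wrist();pickle.dump(im,open("w0.pkl","wb"))
overlay(im,np.load("q.npy"),"pics/w0.png")
E
```

```text
(no output)
```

View pics/w0.png

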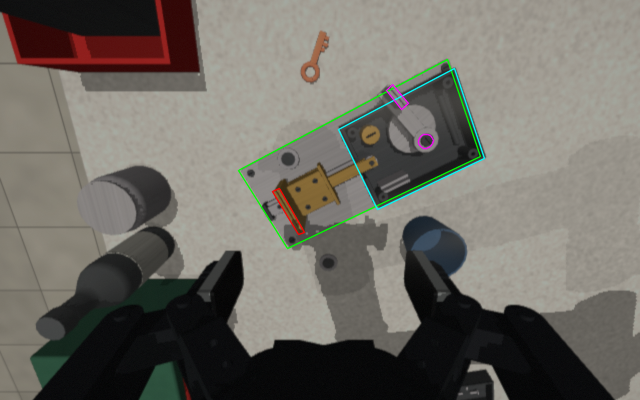

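The overlay matches well. The tab may be a few degrees less turned than drawn, so I'll approach behind it (slide side) with a margin, fingers shut.

Call:
apply_moves --fingers '[1,1,1,1,1,1,1,1,1,1]' --pt "-2 -3 0" --pt "-4.2 -6.1 0" --pt "-4.2 -6.1 0" --pt "-4.2 -6.1 -3" --pt "-4.2 -6.1 -6" --pt "-4.2 -6.1 -9" --pt "-4.2 -6.1 -12" --pt "-4.2 -6.1 -15" --pt "-4.2 -6.1 -16.9" --pt "-4.2 -6.1 -16.9" --yaw '[8,16,24,32,40,43,43,43,43,43]'

```text
clock: 1.15
position: [581.6, -61.1, 231.5]
ee_rot: [0.917, -0.399, -0.004, 0.003]
contact_force: [0.4, 0.1, 0.5]
gripper_width: 0.4
```

```bash
cat >> h.py <<'E'
def plan(phis,r=65,z=234,piv=(511.1,-43.3),off=73.4):
    s=read_state();p=s["position"];x=Ro.from_quat(s["ee_rot"]).as_matrix()[:,0]
    yaw=np.degrees(np.arctan2(x[1],x[0]))+90
    D=[[round((piv[0]+r*np.cos(np.radians(f))-p[0])/10,1),round((piv[1]+r*np.sin(np.radians(f))-p[1])/10,1),round((z-p[2])/10,1)] for f in phis]
    print(round(yaw,1),D,[round((f+off-yaw+180)%360-180) for f in phis])
E
python3 -c "
from h import *
plan([-19,-24,-30,-36,-42,-48,-54,-60,-66,-72])"
```

```text
43.0 [[np.float64(-0.9), np.float64(-0.3), np.float64(0.2)], [np.float64(-1.1), np.float64(-0.9), np.float64(0.2)], [np.float64(-1.4), np.float64(-1.5), np.float64(0.2)], [np.float64(-1.8), np.float64(-2.0), np.float64(0.2)], [np.float64(-2.2), np.float64(-2.6), np.float64(0.2)], [np.float64(-2.7), np.float64(-3.0), np.float64(0.2)], [np.float64(-3.2), np.float64(-3.5), np.float64(0.2)], [np.float64(-3.8), np.float64(-3.8), np.float64(0.2)], [np.float64(-4.4), np.float64(-4.2), np.float64(0.2)], [np.float64(-5.0), np.float64(-4.4), np.float64(0.2)]] [11, 6, 0, -6, -12, -18, -24, -30, -36, -42]
```

Call:
apply_moves --fingers '[1,1,1,1,1,1,1,1,1,1]' --pt "-0.9 -0.3 0.2" --pt "-1.1 -0.9 0.2" --pt "-1.4 -1.5 0.2" --pt "-1.8 -2.0 0.2" --pt "-2.2 -2.6 0.2" --pt "-2.7 -3.0 0.2" --pt "-3.2 -3.5 0.2" --pt "-3.8 -3.8 0.2" --pt "-4.4 -4.2 0.2" --pt "-5.0 -4.4 0.2" --yaw '[5,5,0,-6,-12,-18,-24,-30,-36,-42]'

```text
clock: 2.15
position: [534.3, -105.6, 235.8]
ee_rot: [0.711, -0.703, -0.0, -0.003]
contact_force: [5.9, -2.9, -2.7]
gripper_width: 0.2
```

```bash
python3 -c "
from h import *
im,s=wrist();cv2.imwrite('pics/w1.png',im['color'])
p=s['position']-np.array([511.1,-43.3,0]);print(s['position'],np.degrees(np.arctan2(p[1],p[0])),np.hypot(p[0],p[1]),s['contact_force'])
plan([-77,-82,-88,-94,-100,-106,-112,-118,-123,-125])"
```

```text
[ 534.28446317 -105.56596102  235.77594586] -69.57740130059757 66.44222477989723 [ 5.87744723 -2.86600649 -2.73714036]
0.5 [[np.float64(-0.8), np.float64(-0.1), np.float64(-0.2)], [np.float64(-1.3), np.float64(-0.2), np.float64(-0.2)], [np.float64(-2.0), np.float64(-0.2), np.float64(-0.2)], [np.float64(-2.7), np.float64(-0.2), np.float64(-0.2)], [np.float64(-3.3), np.float64(-0.1), np.float64(-0.2)], [np.float64(-4.0), np.float64(0.0), np.float64(-0.2)], [np.float64(-4.6), np.float64(0.2), np.float64(-0.2)], [np.float64(-5.3), np.float64(0.5), np.float64(-0.2)], [np.float64(-5.8), np.float64(0.8), np.float64(-0.2)], [np.float64(-5.9), np.float64(0.9), np.float64(-0.2)]] [-4, -9, -15, -21, -27, -33, -39, -45, -50, -52]
```

View pics/w1.png

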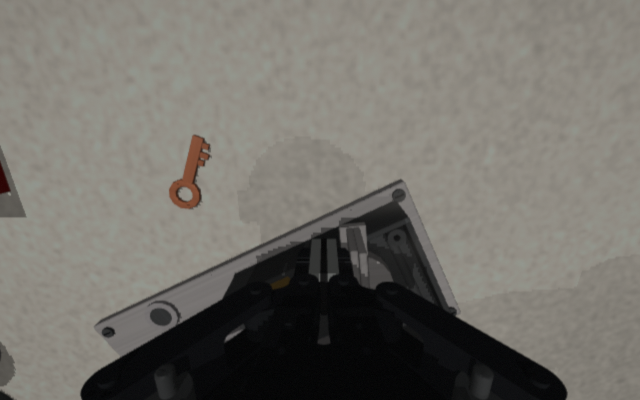

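The shut fingertips (330,245) are against the tab (355,240) and driving it, with about 6 N. Continuing round.

Call:
apply_moves --fingers '[1,1,1,1,1,1,1,1,1,1]' --pt "-0.8 -0.1 -0.1" --pt "-1.3 -0.2 -0.1" --pt "-2.0 -0.2 -0.1" --pt "-2.7 -0.2 -0.1" --pt "-3.3 -0.1 -0.1" --pt "-4.0 0 -0.1" --pt "-4.6 0.2 -0.1" --pt "-5.3 0.5 -0.1" --pt "-5.8 0.8 -0.1" --pt "-5.9 0.9 -0.1" --yaw '[-4,-9,-15,-21,-27,-33,-39,-45,-50,-52]'

```text
clock: 3.2
position: [474.8, -97.6, 236.6]
ee_rot: [-0.329, 0.944, -0.001, 0.004]
contact_force: [1.7, -5.1, 1.8]
gripper_width: 0.3
```

```bash
python3 -c "
from h import *
im,s=wrist()
q=np.load('q.npy')
p=s['position']-np.array([511.1,-43.3,0]);f=np.degrees(np.arctan2(p[1],p[0]));print(s['position'],f,np.hypot(p[0],p[1]),s['contact_force'])
q[4]=np.radians(f-15-np.degrees(q[2])+180-360);print(q[4])
overlay(im,q,'pics/w2.png')
side=get_image('side');overlay(side,q,'pics/s2.png',(265,150,400,245),5)
"
```

```text
[474.81439727 -97.60466448 236.59775993] -123.75028154642159 65.31187908759759 [ 1.67172074 -5.11438116  1.75331632]
-9.182427618307917
```

View pics/s2.png

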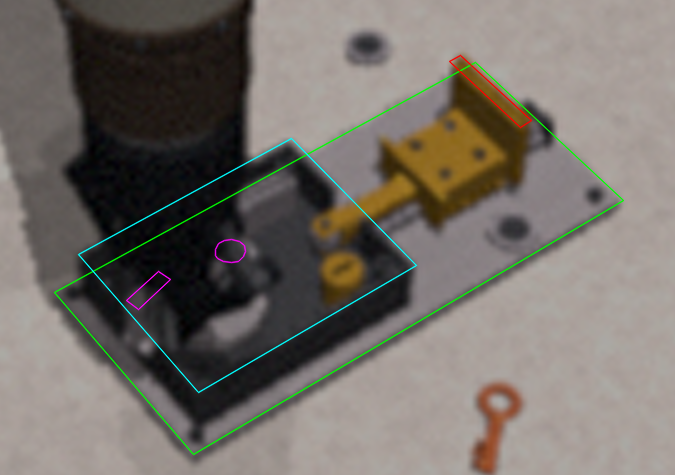

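```bash
python3 -c "
from h import *
plan([-127,-130,-133,-135,-136,-136,-136,-126])"
```

```text
-51.6 [[np.float64(-0.3), np.float64(0.2), np.float64(-0.2)], [np.float64(-0.6), np.float64(0.4), np.float64(-0.2)], [np.float64(-0.8), np.float64(0.7), np.float64(-0.2)], [np.float64(-1.0), np.float64(0.8), np.float64(-0.2)], [np.float64(-1.1), np.float64(0.9), np.float64(-0.2)], [np.float64(-1.1), np.float64(0.9), np.float64(-0.2)], [np.float64(-1.1), np.float64(0.9), np.float64(-0.2)], [np.float64(-0.2), np.float64(0.2), np.float64(-0.2)]] [-2, -5, -8, -10, -11, -11, -11, -1]
```

View pics/w2.png

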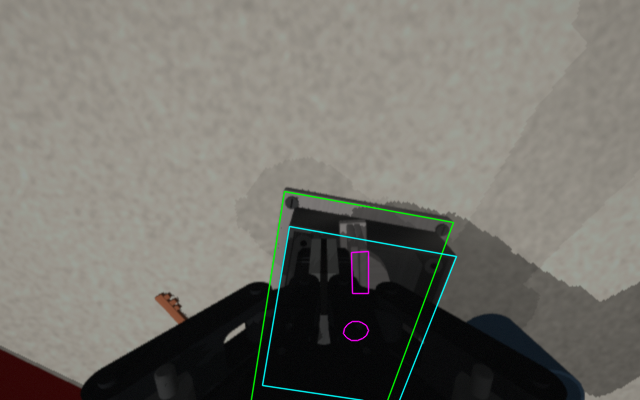

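Call:
apply_moves --fingers '[1,1,1,1,1,1,1]' --pt "-0.3 0.2 -0.2" --pt "-0.6 0.4 -0.2" --pt "-0.8 0.7 -0.2" --pt "-1.0 0.8 -0.2" --pt "-1.1 0.9 -0.2" --pt "-1.1 0.9 -0.2" --pt "-1.1 0.9 -0.2" --yaw '[-2,-5,-8,-10,-11,-11,-11]'

```text
clock: 4.0
position: [464.9, -88.7, 235.6]
ee_rot: [-0.238, 0.971, -0.002, 0.005]
contact_force: [2.2, -4.6, 4.7]
gripper_width: 0.2
```

Call:
apply_moves --fingers '[1,1,1,1,1,1,1,1,1,1]' --pt "0.4 -0.7 0" --pt "0.9 -1.6 0" --pt "0.9 -1.6 3" --pt "0.9 -1.6 7" --pt "0.9 -1.6 11" --pt "2 -1.6 14" --pt "6 -1.6 16" --pt "11 -1.6 16" --pt "11 -1.6 16" --pt "11 -1.6 16" --yaw '[0,0,0,8,16,24,32,40,48,56]'

```text
clock: 5.0
position: [576.3, -105.1, 393.2]
ee_rot: [-0.668, 0.744, 0.003, 0.004]
contact_force: [-1.1, -0.4, -0.2]
gripper_width: -0.1
```

```bash
python3 -c "
from h import *
im,s=wrist();print(s['position'],s['contact_force'])
q=np.load('q.npy');q[4]=-3.14
overlay(im,q,'pics/w3.png')
side=get_image('side');cv2.imwrite('pics/s3.png',np.vstack([cv2.resize(im['color'],(640,400)),cv2.resize(side['color'][165:245,270:400],None,fx=2,fy=2).repeat(1,0)[:160,:260] if 0 else cv2.copyMakeBorder(cv2.resize(side['color'][155:245,265:400],(300,200),interpolation=cv2.INTER_CUBIC),0,0,0,340,0)]))
c=cv2.imread('pics/w3.png');b=cv2.imread('pics/s3.png');b[:400]=c;cv2.imwrite('pics/s3.png',b)
"
```

```text
[ 576.31169005 -105.09790871  393.20720082] [-1.05040775 -0.41314131 -0.23639917]
```

View pics/s3.png

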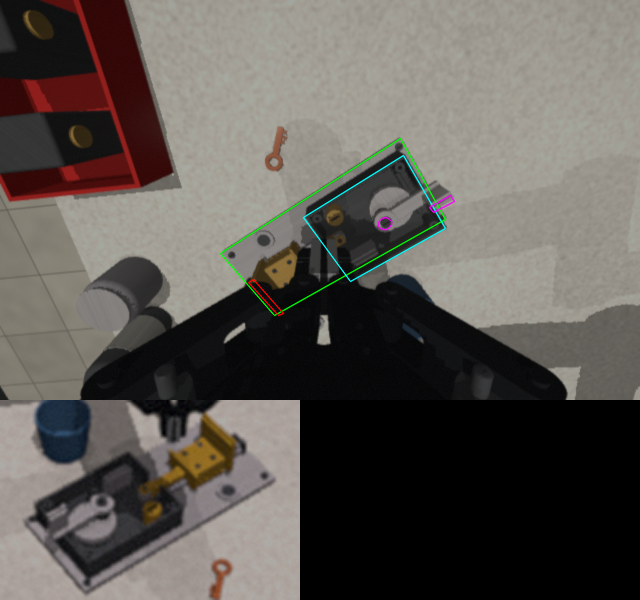

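The lever now points roughly straight away from the slide. I'll enlarge to check the angle.

```bash
python3 -c "
from h import *
im,s=wrist();side=get_image('side')
import pickle;pickle.dump((im,side),open('i3.pkl','wb'))
a=cv2.resize(im['color'][130:250,300:460],(800,600),interpolation=cv2.INTER_CUBIC)
b=cv2.resize(side['color'][175:245,270:350],(320,280),interpolation=cv2.INTER_CUBIC)
a[320:,:320]=b
cv2.imwrite('pics/z3.png',a)"
```

```text
(no output)
```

View pics/z3.png

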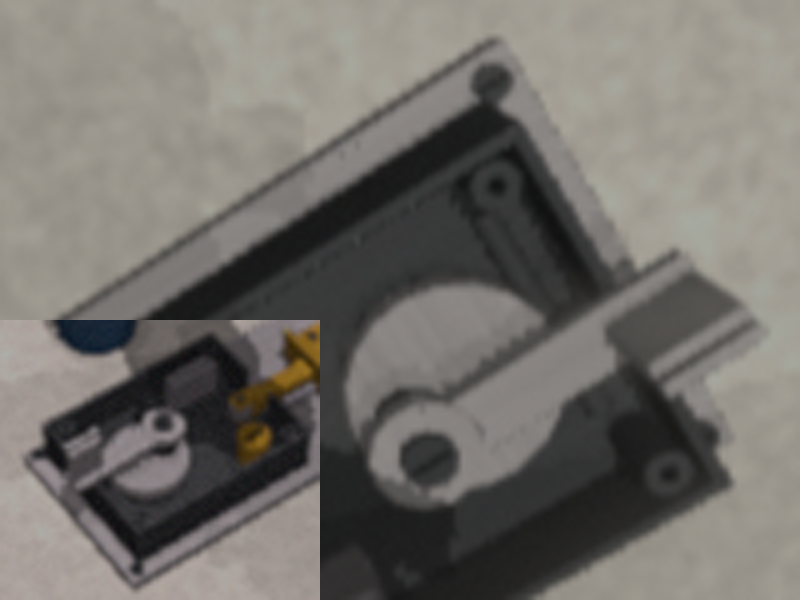

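The lever edge (slope -31°) agrees with the plate edge (-33°), so the cam is at its low point within about 2°. Next I'll check clearance to the bottle and can near the back of the slide.

```bash
python3 -c "
from h import *
import pickle;d=pickle.load(open('im0.pkl','rb'))['side']
for u,v in((428,160),(434,183),(385,130),(420,140),(298,180)):print(ray(d,u,v,0).round())
q=np.load('q.npy');e=np.array([np.cos(q[2]),np.sin(q[2])]);s=read_state()
t=np.array([667.7,37.7])-38*e;print(e,t,t-s['position'][:2],s['position'],s['ee_rot'])"
```

```text
[880. 103.   0.]
[870.  13.   0.]
[786. 248.   0.]
[881. 189.   0.]
[492.  82.   0.]
[-0.88810383 -0.4596429 ] [701.44794543  55.16643007] [126.61657973 160.25268568] [ 574.8313657  -105.08625561  394.9651012 ] [-0.66454995  0.74722671  0.00134887  0.00487729]
```

Call:
apply_moves --fingers '[1,1,1,1,1,1,1,1,1,1]' --pt "3 4 0" --pt "6 8 0" --pt "9 12 0" --pt "12.7 16 0" --pt "12.7 16 0" --pt "12.7 16 -4" --pt "12.7 16 -8" --pt "12.7 16 -12" --pt "12.7 16 -14" --pt "12.7 16 -14" --yaw '[8,16,24,32,34,34,34,34,34,34]'

```text
clock: 6.2
position: [700.5, 54.5, 250.5]
ee_rot: [0.853, -0.521, -0.006, -0.001]
contact_force: [-0.3, -0.7, -0.1]
gripper_width: -0.1
```

```bash
python3 -c "
from h import *
s=read_state();print(s['position'],s['contact_force']);plan([0])
im=get_image('scene');cv2.imwrite('pics/c4.png',cv2.resize(im['color'][175:280,275:375],None,fx=5.6,fy=5.6,interpolation=cv2.INTER_CUBIC))"
```

```text
[700.48181465  54.53898578 250.52876015] [-0.30546327 -0.67501044 -0.08977885]
27.1 [[np.float64(-12.4), np.float64(-9.8), np.float64(-1.7)]] [46]
```

View pics/c4.png

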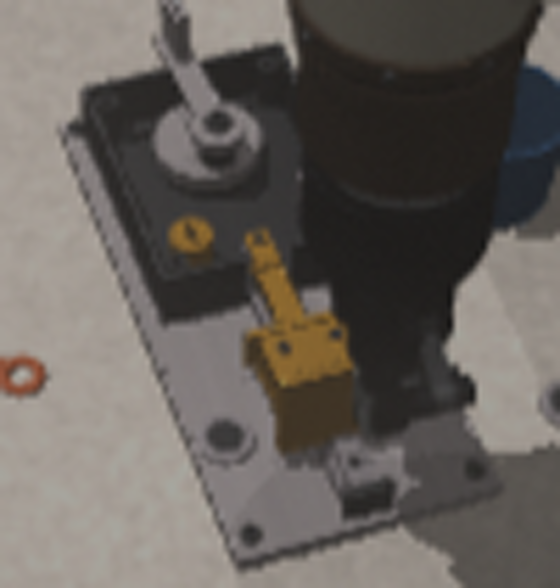

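```bash
python3 -c "
from h import *
import fit
im=fit.d['scene'];q=np.load('q.npy')
f=lambda P:(((proj(im,P)[0]-(275,175)+.5)*5.6)).round()
print('tip',f([700.5,54.5,77.]),'tipfloor',f([700.5,54.5,28.]),'stop',f(fit.loc(q,'p',-141,0,28)),'plate top',f(fit.loc(q,'s',-108,30,72)),f(fit.loc(q,'s',-108,-30,72)))
from scipy.spatial.transform import Rotation as R
print(R.from_quat(read_state()['ee_rot']).as_matrix()[:,2])
r=fit.ray(im,(400+.5)/5.6+274.5,(425+.5)/5.6+174.5,77);print(r)"
```

```text
tip [377. 425.] tipfloor [371. 491.] stop [374. 496.] plate top [284. 386.] [409. 352.]
[-0.0035172   0.00903879 -0.99995296]
[699.10843075  64.39811436  77.        ]
```

Lever confirmed straight away. The fingers are behind the push plate, so I'll lower and push.

Call:
apply_moves --fingers '[1,1,1,1,1,1,1,1,1,1]' --pt "0 0 -1.5" --pt "0 0 -2.8" --pt "0 0 -2.8" --pt "-0.53 -0.28 -2.8" --pt "-1.07 -0.55 -2.8" --pt "-1.6 -0.83 -2.8" --pt "-2.0 -1.03 -2.8" --pt "-2.4 -1.24 -2.8" --pt "-2.8 -1.45 -2.8" --pt "-3.2 -1.66 -2.8" --yaw '[0,0,0,0,0,0,0,0,0,0]'

```text
clock: 7.25
position: [670.1, 38.5, 226.2]
ee_rot: [0.854, -0.521, -0.003, -0.004]
contact_force: [3.2, 2.2, 0.0]
gripper_width: -0.1
```

Call:
apply_moves --fingers '[1,1,1,1]' --pt "-0.36 -0.18 0" --pt "-0.71 -0.37 0" --pt "-1.07 -0.55 0" --pt "-1.07 -0.55 0" --yaw '[0,0,0,0]'

```text
clock: 7.65
position: [658.7, 32.6, 226.2]
ee_rot: [0.854, -0.521, -0.003, -0.004]
contact_force: [2.2, 0.6, -1.0]
gripper_width: 0.1
```

Call:
apply_moves --fingers '[1,1,1,1]' --pt "-0.27 -0.14 0" --pt "-0.53 -0.28 0" --pt "-0.71 -0.37 0" --pt "-0.71 -0.37 0" --yaw '[0,0,0,0]'

```text
clock: 8.05
position: [651.2, 28.6, 226.2]
ee_rot: [0.854, -0.521, -0.003, -0.003]
contact_force: [2.3, 0.9, 0.2]
gripper_width: 0.0
```

Call:
apply_moves --fingers '[1,1,1]' --pt "-0.27 -0.14 0" --pt "-0.44 -0.23 0" --pt "-0.44 -0.23 0" --yaw '[0,0,0]'

```text
clock: 8.35
position: [646.4, 26.1, 226.2]
ee_rot: [0.854, -0.521, -0.004, -0.003]
contact_force: [2.4, 1.7, 0.2]
gripper_width: -0.1
```

Call:
apply_moves --fingers '[1,1,1]' --pt "-0.27 -0.14 0" --pt "-0.44 -0.23 0" --pt "-0.44 -0.23 0" --yaw '[0,0,0]'

```text
clock: 8.65
position: [643.2, 24.5, 226.4]
ee_rot: [0.854, -0.521, -0.002, -0.005]
contact_force: [7.4, 4.8, -4.6]
gripper_width: 0.4
```

Call:
apply_moves --fingers '[1,1,1]' --pt "-0.27 -0.14 0" --pt "-0.44 -0.23 0" --pt "-0.44 -0.23 0" --yaw '[0,0,0]'

```text
clock: 8.95
position: [641.3, 23.8, 226.6]
ee_rot: [0.854, -0.52, 0.002, -0.01]
contact_force: [11.7, 6.6, -7.9]
gripper_width: -0.1
```

Call:
apply_moves --fingers '[1,1,1,1]' --pt "-0.27 -0.14 0" --pt "-0.53 -0.28 0" --pt "-0.53 -0.28 0" --pt "-0.53 -0.28 0" --yaw '[0,0,0,0]'

```text
clock: 9.35
position: [639.1, 23.1, 226.8]
ee_rot: [0.854, -0.52, 0.006, -0.015]
contact_force: [13.6, 6.4, -9.7]
gripper_width: -0.1
```

Call:
apply_moves --fingers '[1,1,1,1,1,1,1,1,1,1]' --pt "1 0.5 0" --pt "2.6 1.4 0" --pt "3.5 1.8 0" --pt "3.5 1.8 4" --pt "3.5 1.8 8" --pt "3.5 1.8 12" --pt "5 5 16" --pt "6 9 16" --pt "7 13 16" --pt "7 13 16" --yaw '[0,0,0,0,0,0,0,0,0,0]'

```text
clock: 10.35
position: [708.9, 157.0, 385.5]
ee_rot: [0.855, -0.518, 0.005, -0.014]
contact_force: [0.2, -0.6, -0.2]
gripper_width: -0.3
```

```bash
python3 -c "
from h import *
s=read_state();print(s['position'],s['contact_force'])
q=np.load('q.npy');q[3]=45;q[4]=-3.14
a=get_image('side');overlay(a,q,'pics/t.png')
A=cv2.resize(a['color'][150:245,265:400],(560,394),interpolation=cv2.INTER_CUBIC)
b=get_image('scene')['color'][165:280,270:375]
B=cv2.resize(b,(240,263),interpolation=cv2.INTER_CUBIC)
o=np.zeros((394,800,3),np.uint8);o[:,:560]=A;o[:263,560:]=B;cv2.imwrite('pics/f.png',o)"
```

```text
[708.92598542 157.03796068 385.50778059] [ 0.1756837  -0.64999456 -0.15250737]
```

View pics/f.png

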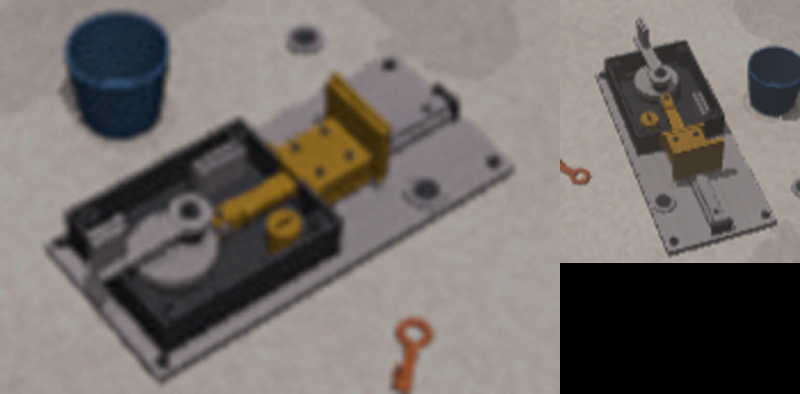

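Slide appears home at the housing wall, roller at the cam's low side, lever straight. The end force rose softly as the wrist tilted, so I'll check the slide travel numerically.

```bash
python3 -c "
from h import *
import fit
from scipy.optimize import least_squares
q=np.load('q.npy')
def tip(p,o):return np.array(p)+Ro.from_quat(o).apply([0,0,173])
e=np.array([np.cos(q[2]),np.sin(q[2]),0])
for p,o in(([646.4,26.1,226.2],[0.854,-0.521,-0.004,-0.003]),([643.2,24.5,226.4],[.854,-.521,-.002,-.005]),([641.3,23.8,226.6],[.854,-.52,.002,-.01]),([639.1,23.1,226.8],[.854,-.52,.006,-.015])):
    print('tip x in lock',((tip(p,o)-[q[0],q[1],0])@e).round(1))
s0=fit.d['side']['color'];s1=get_image('side')['color']
# push-plate/block patch, tracked
P=proj(fit.d['side'],fit.loc(q,'s',-103,0,60))[0]
x,y=[int(round(k)) for k in P];t=s0[y-13:y+9,x-12:x+8]
R=cv2.matchTemplate(s1,t,cv2.TM_CCOEFF_NORMED)[y-13-10:y-13+35,x-12-40:x-12+10];_,m,_,l=cv2.minMaxLoc(R)
d=np.array([l[0]-40,l[1]-10]);a=proj(fit.d['side'],fit.loc(q,'s',-103,0,60)+np.array([e*k for k in(0,20,30,35,38,40,45)]))
print(m,d,(a-P).round(1).tolist())
b,k=s1[150:245,265:400],cv2.resize(s1[170:215,310:365],(770,630)[:2],interpolation=cv2.INTER_CUBIC)[:600]
cv2.imwrite('pics/g.png',k)"
```

```text
tip x in lock -77.2
tip x in lock -74.6
tip x in lock -74.7
tip x in lock -74.7
0.8943739533424377 [-11   7] [[0.0, 0.0], [-5.7, 3.2], [-8.6, 4.8], [-10.1, 5.6], [-11.0, 6.1], [-11.5, 6.4], [-13.0, 7.2]]
```

The tip stopped dead at lock x ≈ -74.6 mm while force rose from 9 to 15 N. The plate moved about 38–40 mm, which matches the slide being home from a start of about 6 mm. The hand is clear, so I'm handing in.

```bash
python3 -c "
from h import *
print(job_done());s=read_state();print(s['clock'],s['contact_force'])"
```

```text
the job is handed in; nothing more can be done
None
the job is handed in; nothing more can be done
```

I turned the cam lever to its low point, then pushed the slide home, and handed the job in at about 10.5 s. `job_done` gave no verdict. I used only the shut fingertips, turning the lever clockwise by the flat of its tab and then pushing the slide by the back of its push plate.

**Last checks:**
- **Lever:** in the enlarged wrist picture it was within about 2° of the rail direction. It still pointed straight away from the slide after the push.
- **Slide:** the fingertip stopped dead while the push force rose from about 9 to 15 N, so it met a rigid stop. Tracking in the side view gave about 38–40 mm of travel, which fits home from the estimated start of 6–7 mm. I saw no gap at the shoulder, but that spot is partly hidden and a final close-up hit the picture limit, so the last 2 mm rests on the rigid stop and the travel figure.
- **Loose things:** the key, cup and tokens looked undisturbed in the last picture. I did not measure them. The arm never went near the screwdriver, cover or tray, which were outside that picture.
- **Hand:** clear, with about 0 N on the tool.

**One disagreement:** in the wrist view, my fitted overlay of the higher parts sat 8–20 pixels off the image. I allowed for it with approach margins and by watching the contact force.

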